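Fit the missing quarter-turn stud in the wash pump's cover

TASK

The cover of the blue sample-wash pump is held by two winged quarter-turn studs, and one is missing. Pick up the loose stud that is the same size as the fitted one, line its foot bar up with the empty slot, push it in until its collar sits flush on the cover, then give it a quarter turn so that its wing stands across the slot and it is locked; let go of it. Leave the larger winged stud where it is.

Things in the scene. Friction and masses are not known exactly. Their poses are not given: they have to be found in the camera images.
- stud: Loose stud to fit, upright on its foot. Upward from the origin (centre of underside): steel foot bar 44 x 14 mm, 8 high; round shank dia 16, 10 long; collar dia 40, 5 thick (z 18-23 mm); black flat wing 44 long, 12 thick, z 23-53 mm. Wing and foot bar both lie along its x axis. Pinch the wing across its thickness (along y). About 60 g; no spring, no detent.
- slot (a point): Centre of the empty slot, on the top face of the pump's level cover, 66 mm above the bench. Slot 56 mm long (this frame's x) by 26 wide (y); cover 6 mm thick, 46 mm hollow below. The foot bar passes only along x (either way round, within about 15 deg). Collar down on the cover: stud origin 18 mm below this point, foot bar 4 mm under the cover, free to turn either way.
- pump: Blue box, 170 (x) x 240 (y) mm, fixed on the bench, facing any way, with an aluminium cover on top, 66 mm above the bench. Origin: centre of its underside. Slot centre at y = -65 mm; the fitted stud (same as the loose one, wing along y, across its own slot) at y = +65 mm rises 35 mm above the cover. A pump head juts 24 mm from the +x side, below the cover.
- large_stud: Bystander, to be left alone: a winged stud of the same form and height, but wing and foot bar are 72 mm long: too long for the slot. Stands upright on the bench. Origin: centre of its underside, x along its wing.
Mind the look-alikes: they are no part of the job. Leave any red look-alike of the stud alone.

How it is judged (in metres and radians):
On the way:
1. the stud is pushed in, lined up with the slot (z of stud in the frame of slot below -0.0125 m and horizontal distance between stud and slot below 0.015 m and angle between the x axis of stud and the x axis of slot, either way round below 0.5 rad), for 0.05 s.
At the end, for the whole second after the job is handed in: The stud stands upright (within 8 degrees) and still in the empty slot, within 15 mm of its centre, its collar down on the cover (within 3 mm) and its wing across the slot (within 21 degrees of square) (z of stud in the frame of slot between -0.022 and -0.015 m and horizontal distance between stud and slot below 0.015 m and angle between the x axis of stud and the x axis of slot, either way round above 1.2 rad and angle between stud's own z axis and vertical below 0.15 rad and linear speed of stud below 0.02 m/s); the robot touches nothing.
It fails at once if the larger stud is moved by more than 30 mm (distance of large_stud from where it was at the start of the episode above 0.03 m).
It also fails if it takes over 45 s, if anything falls off the work surface, if the arm or the gripper's body presses on something with over 40 N, if the wrist force passes 120 N, or if a joint passes its speed limit or range.

ROBOT

A 6-joint arm with a two-finger parallel gripper is mounted at the origin on the work surface. World frame = base frame: x ahead of the robot, y to its left, z up, the work surface at z = 0. Lengths are in mm, angles in rad, forces in N, time in s.
With the tool pointing down it reaches from about 300 to 825 mm from the base axis. Payload 5.4 kg.
Tool frame: the origin (TCP) lies on the front face of the gripper's body, between the roots of the fingers; the fingertips stand 88 mm ahead of it and the grasp point (between the pads) lies env.grip_depth ahead of it (env.grip_depth is the distance from the TCP to the grasp point, in mm); z points along the fingers, y is the direction in which the jaws open and shut (so a half turn about z gives the same grasp; the last joint's range is limited). The gripper opens to 92 mm and grips with 3 to 60 N. Pads are 20 mm wide; open, the fingers measure 128 mm over their backs; the gripper's body (75 mm by 189 mm) begins 69 mm behind the grasp point.
Start: joints at [-1.459, 0.158, 1.597, -0, 1.386, -0.21], TCP at [181.834, -545.475, 302.701] pointing down, gripper open.
Joint ranges: [-2.91, 2.91], [-0.94, 2.29], [0.18, 2.7], [-1.29, 4.43], [0.17, 2.64], [-3, 3]. Speed limits (rad/s): [2.57, 2.57, 3.14, 3.14, 3.14, 3.14].

INTERFACE

Orientations are given as a 3x3 rotation matrix whose columns are the frame's x, y, z axes.
In Python, from bench import env gives the robot as it stands.
- The arm moves only by the tool apply_moves, never from a script. Its argument "commands" is a list of rows, each an object of numbers: "jaw": the gripper command: -1 is shut, 1 is fully open, values between are in proportion; "dx", "dy", "dz": the shift along the tool's x, y, z in m; "wx", "wy", "wz": the turn, a rotation vector about the tool's x, y, z in degrees. In form: [{"jaw": .., "dx": .., "dy": .., "dz": .., "wx": .., "wy": .., "wz": ..}, ...]. A call has 1 to 8 rows; each row shifts and turns the commanded pose from where the row before left it, along the tool's axes as they then stand; what a row does not reach is not made up. A row lasts 1/10 s, in which the tool goes at most 50 mm and 8.59 degrees, less where a joint would pass 70% of its speed; a pose out of reach is approached as far as the arm can. A call with a gripper value outside its range is refused whole. The fingers move at their own pace and stop on an object; the grip force is fixed at half the most. Time passes only in rows, so rows that do not move let the fingers close. It gives the time, the measured TCP pose, the force and the opening at its end, in the units of the state.
- env.sense(): the state, without advancing time (a new reading comes with each control period).
- env.grab_frame(name): name is "scene" or "side" or "wrist"; returns a dict with "frame" (480x640x3 uint8, blue, green, red), "camera_matrix" (3x3 intrinsics, pixels), "rvec" (rotation vector, rad) and "tvec" (3), from world to camera coordinates, as OpenCV has them; the wrist camera has in their place "mount" (4x4, takes a point from camera to tool coordinates, whose origin is the TCP and whose axes are the flange's). Camera axes: x right, y down, z forward; pixel columns grow to the right and rows downward; lengths in mm; the calibration is good to about 2 mm. A picture is of the moment at which its call begins: read the wrist's pose just before it. There is no depth.
- env.hand_in(): hands the job in, once; it reports no verdict.
Trained networks look in the newest picture that a camera, given by its name, has taken for a name from the list of things; names that differ only in an ending like _2 or _b are one class to them, and where a whole thing is asked for, a point or a joint stands for the part that bears it (a point fixed in the world has none). Each returns a list of dicts, best first, with "conf" (0 to 1); they miss things now and then, are a little off and sometimes report something else, mostly with a low value. They report only what shows in the picture. A call takes as long as a camera call. They do not tell look-alikes from the thing itself.
- env.spot_in(camera, query): "bbox" ([left, top, right, bottom] in pixels, round what is visible of it).
- env.landmark_of(camera, query): "pixel" ([row, column] in pixels: a listed point, or the origin of a listed thing).
The state is a dict: "time_s": time; "qpos": joint angles; "joint_velocities": joint speeds; "joint_torque": joint torques, N m; "eef_pos": TCP position; "tcp_rot": TCP orientation; "ft_force": force on the tool from outside, world axes, zero at the start; "moment": the same for the moment, N m; "gripper_width": opening from 0.0 (shut) to 1.0 (fully open).
Only numpy, scipy, OpenCV 4.12 (cv2) and the standard library are available. Lean on these libraries where they do the work, as an engineer would, in place of code of your own. Each camera call takes 0.05 s, during which the arm holds its last target.

## Working session

There is one attempt and no reset: what is moved stays moved. The work goes in short steps, Python scripts to look and compute and a tool call to move; the robot and the scene stay as the last step left them, time stands still between calls to the robot, and variables do not carry over. Pictures are saved under pics/ and viewed, and the job is handed in when it is done.

Besides the shell and the picture viewer there is one more tool, called after ">>>" by a JSON object that holds its "method" and its "body". apply_moves: Moves the arm, as the interface text tells. Its arguments: {"type":"object","properties":{"commands":{"type":"array"}},"required":["commands"]}

```bash
ls; mkdir -p pics; python3 - <<'E'
from bench import env
import cv2
print(env.grip_depth, env.sense())
for c in ["scene","side"]:
    f=env.grab_frame(c); cv2.imwrite(f"pics/{c}1.png",f["frame"])
    for q in ["stud","slot","pump","large_stud"]:
        try: print(c,q,env.spot_in(c,q)[:5])
        except Exception as e: print(e)
        print("  lm",env.landmark_of(c,q)[:5])
E
```

```text
pics
69.4 {'time_s': 0.0, 'qpos': array([-1.45909998e+00,  1.59084256e-01,  1.59820294e+00, -1.43381685e-05,
        1.38622720e+00, -2.10100862e-01]), 'joint_velocities': array([-1.51716046e-03, -6.18937327e-04,  1.29161332e-03, -5.84080094e-04,
       -9.17375661e-04,  2.65393690e-05]), 'joint_torque': array([ 6.19029743e-04, -3.85566008e+01, -3.22108984e+01,  7.02733733e-02,
        3.78562021e-02, -1.44009309e-04]), 'eef_pos': array([ 181.77988797, -545.02160865,  301.71367132]), 'tcp_rot': array([[ 9.48667753e-01,  3.16274316e-01, -2.28211913e-04],
       [ 3.16274162e-01, -9.48665912e-01,  1.90819202e-03],
       [ 3.87015263e-04, -1.88241777e-03, -9.99998153e-01]]), 'ft_force': array([-0.29323259, -0.26161682, -0.04752596]), 'moment': array([-0.0193931 , -0.05309438, -0.01941434]), 'gripper_width': 0.9999289663218254}
scene stud [{'bbox': [153.1, 241.5, 184.7, 289.3], 'conf': 0.8}, {'bbox': [263.0, 270.0, 295.2, 317.7], 'conf': 0.72}, {'bbox': [221.6, 232.4, 256.5, 266.5], 'conf': 0.62}, {'bbox': [205.5, 263.4, 239.6, 300.7], 'conf': 0.57}, {'bbox': [386.0, 215.3, 568.5, 381.7
[... 760 characters left out ...]
0, 326.4, 448.0, 357.6], 'conf': 0.79}, {'bbox': [373.1, 251.5, 395.8, 284.7], 'conf': 0.75}]
  lm [{'pixel': [328.9, 364.5], 'conf': 0.94}, {'pixel': [354.9, 430.3], 'conf': 0.83}, {'pixel': [310.2, 410.7], 'conf': 0.79}, {'pixel': [278.0, 382.9], 'conf': 0.74}, {'pixel': [214.0, 304.8], 'conf': 0.63}]
side slot [{'bbox': [234.4, 158.4, 373.6, 250.2], 'conf': 0.58}]
  lm [{'pixel': [174.8, 331.5], 'conf': 0.59}]
side pump [{'bbox': [234.1, 158.3, 372.0, 249.4], 'conf': 0.74}]
  lm [{'pixel': [212.6, 306.0], 'conf': 0.98}]
side large_stud [{'bbox': [360.4, 346.7, 391.4, 411.4], 'conf': 0.91}, {'bbox': [234.8, 158.5, 373.0, 252.5], 'conf': 0.66}]
  lm [{'pixel': [388.8, 371.7], 'conf': 0.56}]
```

View pics/scene1.png

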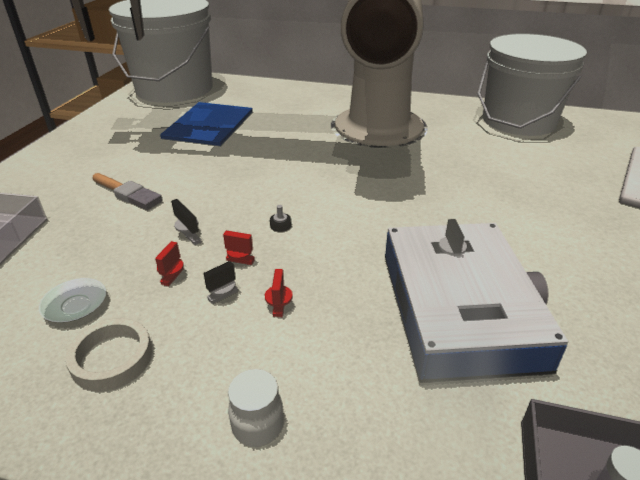

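View pics/side1.png

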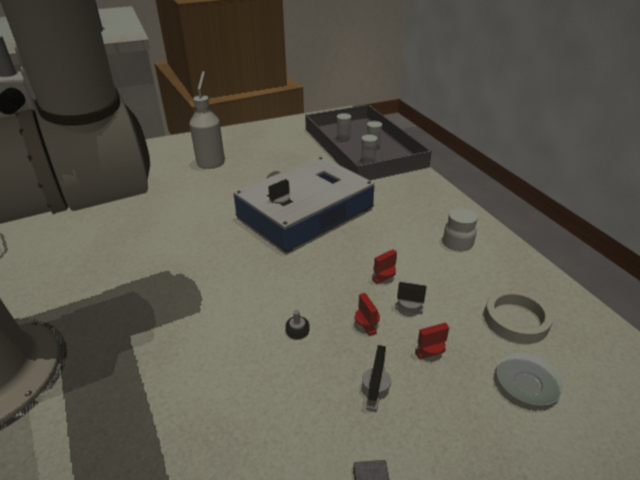

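The target is the black stud at scene (220,282) and side (411,297). The large one is at scene (185,220), and three red look-alikes stand around the target. Next I zoom in to measure.

```bash
cat > h.py <<'E'
import numpy as np, cv2
from bench import env
def P(f):
    R=cv2.Rodrigues(np.array(f["rvec"],float))[0]; t=np.array(f["tvec"],float).reshape(3)
    return np.array(f["camera_matrix"],float),R,t
def onz(f,uv,z):
    K,R,t=P(f); d=R.T@np.linalg.solve(K,[uv[0],uv[1],1.]); c=-R.T@t
    return c+d*(z-c[2])/d[2]
def tri(fa,ua,fb,ub):
    A=[]
    for f,u in((fa,ua),(fb,ub)):
        K,R,t=P(f); M=K@np.c_[R,t]; A+= [u[0]*M[2]-M[0],u[1]*M[2]-M[1]]
    X=np.linalg.svd(np.array(A))[2][-1]; return X[:3]/X[3]
def proj(f,X):
    K,R,t=P(f); p=K@(R@np.asarray(X,float)+t); return p[:2]/p[2]
E
python3 - <<'E'
from h import *
import pickle
F={c:env.grab_frame(c) for c in("scene","side")}
pickle.dump(F,open("F.pkl","wb"))
s,d=F["scene"]["frame"],F["side"]["frame"]
def crop(im,x,y,w,h,k,n): cv2.imwrite(n,cv2.resize(im[y:y+h,x:x+w],None,fx=k,fy=k,interpolation=cv2.INTER_CUBIC))
crop(s,140,190,160,130,5,"pics/z1.png"); crop(d,345,240,110,80,7,"pics/z2.png")
crop(s,375,205,200,150,4,"pics/z3.png"); crop(d,225,150,160,110,5,"pics/z4.png")
for n,a,b in[("black",(221.3,294.8),(410.7,310.2)),("large",(186.8,232.3),(371.7,388.8)),("slot",(482.2,308.7),(331.5,174.8))]:
    X=tri(F["scene"],a,F["side"],b); print(n,X.round(1),proj(F["scene"],X).round(1),proj(F["side"],X).round(1))
for u in[(238.4,258.5),(168.7,277.9),(279.3,306.2),(221.3,294.8)]: print("on bench",onz(F["scene"],u,0).round(0))
for u in[(364.5,328.9),(430.3,354.9),(410.7,310.2),(382.9,278)]: print("side bench",onz(F["side"],u,0).round(0))
E
```

```text
black [ 6.412e+02 -1.264e+02  1.000e-01] [221.1 294.9] [410.5 310.1]
large [ 512.3 -244.2    1.6] [188.6 231.4] [374.1 389.9]
slot [651.8 231.7  72.9] [481.2 309.7] [330.9 174.2]
on bench [ 557. -134.    0.]
on bench [ 627. -220.    0.]
on bench [641. -36.   0.]
on bench [ 641. -126.    0.]
side bench [ 552. -134.    0.]
side bench [ 619. -220.    0.]
side bench [ 641. -127.    0.]
side bench [638. -36.   0.]
```

View pics/z1.png

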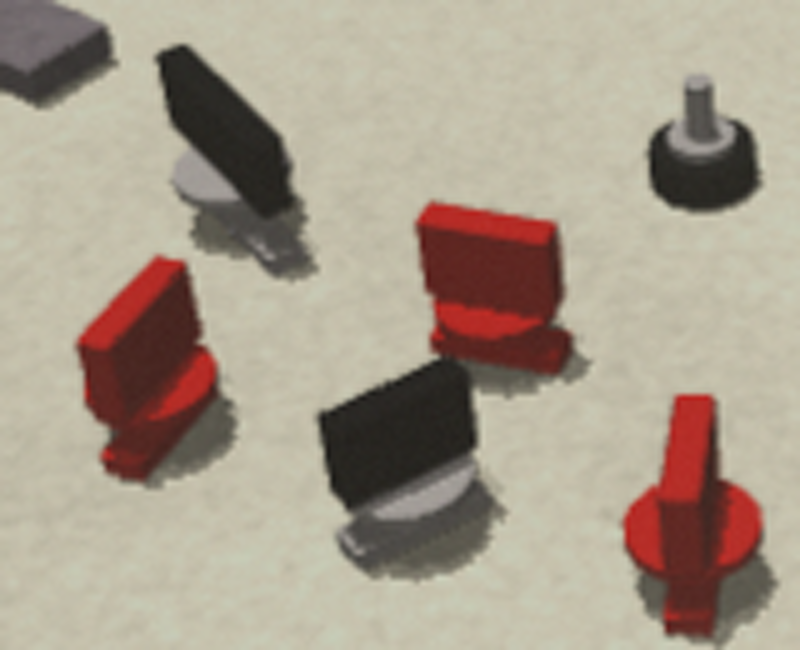

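View pics/z2.png

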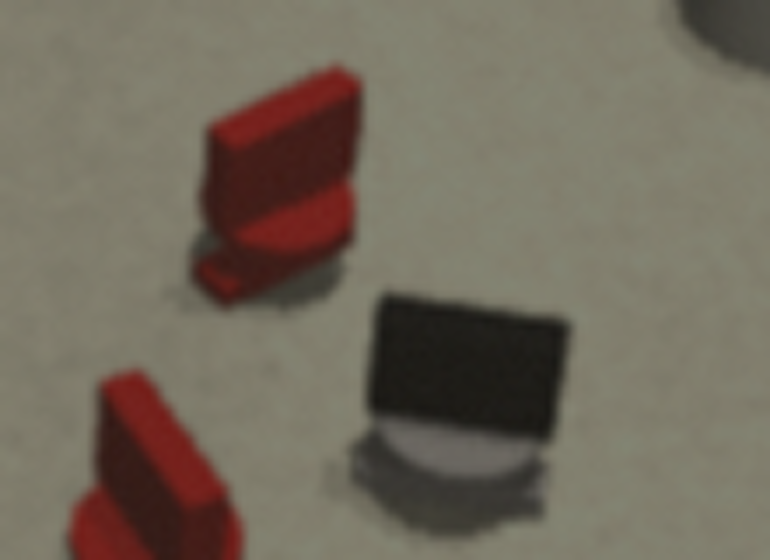

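View pics/z3.png

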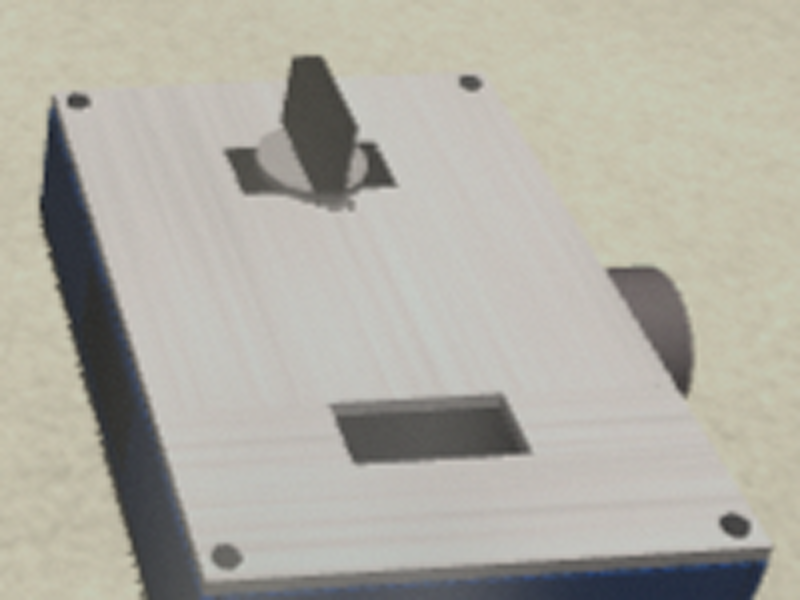

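View pics/z4.png

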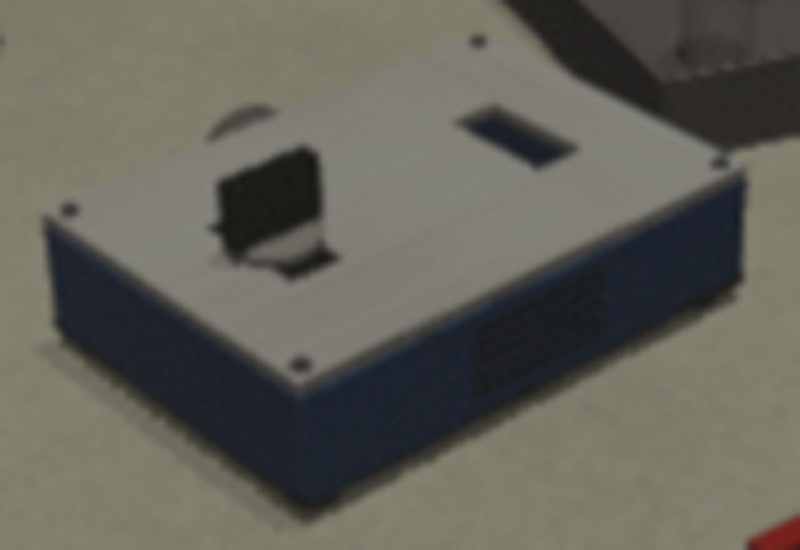

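```bash
python3 - <<'E'
from h import *
import pickle
F=pickle.load(open("F.pkl","rb")); s,d=F["scene"],F["side"]
z1=lambda p:(140+p[0]/5-.4,190+p[1]/5-.4); z2=lambda p:(345+p[0]/7-.4,240+p[1]/7-.4)
z3=lambda p:(375+p[0]/4-.4,205+p[1]/4-.4); z4=lambda p:(225+p[0]/5-.4,150+p[1]/5-.4)
def seg(f,a,b,z):
    A,B=onz(f,a,z),onz(f,b,z); v=B-A; print(A[:2].round(1),B[:2].round(1),"mid",((A+B)/2)[:2].round(1),"len",np.linalg.norm(v).round(1),"ang",np.degrees(np.arctan2(v[1],v[0])).round(1))
print("cam",[(-P(f)[1].T@P(f)[2]).round(0) for f in(s,d)])
seg(s,z1((347,508)),z1((475,453)),23); seg(d,z2((372,412)),z2((550,440)),23)
for f,z,c in((s,z3,[(332,405),(503,393),(531,453),(356,463)]),(d,z4,[(457,123),(495,104),(578,149),(538,168)])):
    Q=np.array([onz(f,z(p),66)[:2] for p in c]); print(Q.round(1).tolist(),Q.mean(0).round(1),cv2.minAreaRect(Q.astype(np.float32)))
for f,z,c in((s,z3,[(78,100),(470,82),(735,525),(226,556)]),(d,z4,[(70,210),(478,40),(720,162),(300,365)])):
    Q=np.array([onz(f,z(p),66)[:2] for p in c]); print("screws",Q.round(1).tolist(),Q.mean(0).round(1),cv2.minAreaRect(Q.astype(np.float32)))
E
```

```text
cam [array([1121.,  154.,  515.]), array([ 287., -612.,  572.])]
[ 660.  -133.6] [ 629.2 -107.5] mid [ 644.6 -120.6] len 40.4 ang 139.7
[ 621.7 -114.3] [ 654.8 -138.5] mid [ 638.2 -126.4] len 41.0 ang -36.2
[[645.1, 204.2], [625.9, 256.2], [650.5, 263.8], [668.3, 212.3]] [647.4 234.1] ((647.1696166992188, 234.2795867919922), (25.723474502563477, 55.36083221435547), 19.246410369873047)
[[627.3, 255.8], [648.9, 265.2], [665.7, 214.4], [643.8, 206.2]] [646.4 235.4] ((646.3486938476562, 235.6967010498047), (23.497894287109375, 54.296871185302734), 18.429426193237305)
screws [[505.0, 104.3], [455.1, 247.8], [665.1, 320.8], [715.1, 177.3]] [585.1 212.5] ((585.110595703125, 212.5382537841797), (222.4506378173828, 151.9586181640625), 19.166675567626953)
screws [[455.1, 249.8], [665.4, 324.9], [715.7, 180.8], [504.8, 106.5]] [585.3 215.5] ((585.0919799804688, 215.7071990966797), (224.1160888671875, 152.64781188964844), 19.410734176635742)
```

The two cameras agree:
- **Stud:** about (641, −125), wing at about 142°.
- **Slot:** (646.8, 235), long axis at 109.2°.

I'm moving above the stud now.

>>> {"method": "apply_moves", "body": {"commands": [{"jaw":0.2,"dx":0.0406,"dy":-0.0181},{"jaw":0.2,"dx":0.0406,"dy":-0.0181},{"jaw":0.2,"dx":0.0406,"dy":-0.0181},{"jaw":0.2,"dx":0.0406,"dy":-0.0181},{"jaw":0.2,"dx":0.0406,"dy":-0.0181},{"jaw":0.2,"dx":0.0406,"dy":-0.0181},{"jaw":0.2,"dx":0.0406,"dy":-0.0181}]}}

```text
$.commands[0]: bad value
```

>>> {"method": "apply_moves", "body": {"commands": [{"jaw":0.2,"dx":0.0406,"dy":-0.0181},{"jaw":0.2,"dx":0.0406,"dy":-0.0181},{"jaw":0.2,"dx":0.0406,"dy":-0.0181},{"jaw":0.2,"dx":0.0406,"dy":-0.0181},{"jaw":0.2,"dx":0.0406,"dy":-0.0181},{"jaw":0.2,"dx":0.0406,"dy":-0.0181},{"jaw":0.2,"dx":0.0406,"dy":-0.0181}]}}

```text
$.commands[0]: bad value
```

>>> {"method": "apply_moves", "body": {"commands": [{"jaw":0.2,"wz":-8.24},{"jaw":0.2,"wz":-8.24},{"jaw":0.2,"wz":-8.24},{"jaw":0.2,"wz":-8.24},{"jaw":0.2,"wz":-8.24},{"jaw":0.2,"wz":-8.24},{"jaw":0.2,"wz":-8.24},{"jaw":0.2,"wz":-8.24}]}}

```text
$.commands[0]: bad value
```

>>> {"method": "apply_moves", "body": {"commands": [{"jaw":0.2,"wz":-8.24},{"jaw":0.2,"wz":-8.24},{"jaw":0.2,"wz":-8.24},{"jaw":0.2,"wz":-8.24},{"jaw":0.2,"wz":-8.24},{"jaw":0.2,"wz":-8.24},{"jaw":0.2,"wz":-8.24},{"jaw":0.2}]}}

```text
$.commands[0]: bad value
```

Every key has to be given.

>>> {"method": "apply_moves", "body": {"commands": [{"jaw":0.2,"dx":0.0406,"dy":-0.0181,"dz":0,"wx":0,"wy":0,"wz":0},{"jaw":0.2,"dx":0.0406,"dy":-0.0181,"dz":0,"wx":0,"wy":0,"wz":0},{"jaw":0.2,"dx":0.0406,"dy":-0.0181,"dz":0,"wx":0,"wy":0,"wz":0},{"jaw":0.2,"dx":0.0406,"dy":-0.0181,"dz":0,"wx":0,"wy":0,"wz":0},{"jaw":0.2,"dx":0.0406,"dy":-0.0181,"dz":0,"wx":0,"wy":0,"wz":0},{"jaw":0.2,"dx":0.0406,"dy":-0.0181,"dz":0,"wx":0,"wy":0,"wz":0},{"jaw":0.2,"dx":0.0406,"dy":-0.0181,"dz":0,"wx":0,"wy":0,"wz":0}]}}

```text
time_s: 1.7
eef_pos: [412.5, -334.0, 302.9]
tcp_rot: [[0.949, 0.316, 0.0], [0.316, -0.949, -0.0], [0.0, 0.001, -1.0]]
ft_force: [0.1, -0.9, 0.3]
gripper_width: 0.6
```

>>> {"method": "apply_moves", "body": {"commands": [{"jaw":0.2,"dx":0.0406,"dy":-0.0181,"dz":0,"wx":0,"wy":0,"wz":0},{"jaw":0.2,"dx":0.0406,"dy":-0.0181,"dz":0,"wx":0,"wy":0,"wz":0},{"jaw":0.2,"dx":0.0406,"dy":-0.0181,"dz":0,"wx":0,"wy":0,"wz":0},{"jaw":0.2,"dx":0.0406,"dy":-0.0181,"dz":0,"wx":0,"wy":0,"wz":0},{"jaw":0.2,"dx":0.0406,"dy":-0.0181,"dz":0,"wx":0,"wy":0,"wz":0},{"jaw":0.2,"dx":0.0406,"dy":-0.0181,"dz":0,"wx":0,"wy":0,"wz":0},{"jaw":0.2,"dx":0.0406,"dy":-0.0181,"dz":0,"wx":0,"wy":0,"wz":0}]}}

```text
time_s: 2.4
eef_pos: [642.1, -123.8, 302.7]
tcp_rot: [[0.949, 0.316, 0.0], [0.316, -0.949, -0.0], [0.0, 0.0, -1.0]]
ft_force: [0.7, -0.6, 0.5]
gripper_width: 0.597
```

>>> {"method": "apply_moves", "body": {"commands": [{"jaw":0.2,"dx":0,"dy":0,"dz":0,"wx":0,"wy":0,"wz":-8.24},{"jaw":0.2,"dx":0,"dy":0,"dz":0,"wx":0,"wy":0,"wz":-8.24},{"jaw":0.2,"dx":0,"dy":0,"dz":0,"wx":0,"wy":0,"wz":-8.24},{"jaw":0.2,"dx":0,"dy":0,"dz":0,"wx":0,"wy":0,"wz":-8.24},{"jaw":0.2,"dx":0,"dy":0,"dz":0,"wx":0,"wy":0,"wz":-8.24},{"jaw":0.2,"dx":0,"dy":0,"dz":0,"wx":0,"wy":0,"wz":-8.24},{"jaw":0.2,"dx":0,"dy":0,"dz":0,"wx":0,"wy":0,"wz":-8.24},{"jaw":0.2,"dx":0,"dy":0,"dz":0,"wx":0,"wy":0,"wz":-8.24}]}}

```text
time_s: 3.2
eef_pos: [640.9, -125.3, 302.6]
tcp_rot: [[0.092, 0.996, -0.0], [0.996, -0.092, 0.0], [0.0, -0.0, -1.0]]
ft_force: [-0.2, -0.3, 0.5]
gripper_width: 0.598
```

>>> {"method": "apply_moves", "body": {"commands": [{"jaw":0.2,"dx":0,"dy":0,"dz":0,"wx":0,"wy":0,"wz":-8.24},{"jaw":0.2,"dx":0,"dy":0,"dz":0,"wx":0,"wy":0,"wz":-8.24},{"jaw":0.2,"dx":0,"dy":0,"dz":0,"wx":0,"wy":0,"wz":-8.24},{"jaw":0.2,"dx":0,"dy":0,"dz":0,"wx":0,"wy":0,"wz":-8.24},{"jaw":0.2,"dx":0,"dy":0,"dz":0,"wx":0,"wy":0,"wz":-8.24},{"jaw":0.2,"dx":0,"dy":0,"dz":0,"wx":0,"wy":0,"wz":-8.24},{"jaw":0.2,"dx":0,"dy":0,"dz":0,"wx":0,"wy":0,"wz":-8.24},{"jaw":0.2,"dx":0,"dy":0,"dz":0,"wx":0,"wy":0,"wz":0}]}}

```text
time_s: 4.0
eef_pos: [640.9, -125.3, 302.6]
tcp_rot: [[-0.789, 0.615, -0.0], [0.615, 0.789, 0.0], [0.0, -0.0, -1.0]]
ft_force: [-0.3, -0.6, -0.2]
gripper_width: 0.599
```

```bash
python3 - <<'E'
from h import *
import pickle
S=env.sense(); f=env.grab_frame("wrist"); pickle.dump((S,f),open("W1.pkl","wb"))
cv2.imwrite("pics/w1.png",f["frame"]); print(S["eef_pos"],S["tcp_rot"],f["mount"],f["camera_matrix"],S["qpos"])
E
```

```text
[ 640.9105484  -125.31357598  302.63487851] [[-7.88649537e-01  6.14842987e-01 -9.76833191e-05]
 [ 6.14842985e-01  7.88649542e-01  5.68673194e-05]
 [ 1.12002377e-04 -1.52115183e-05 -9.99999994e-01]] [[-6.40179613e-04 -9.59455378e-01 -2.81859838e-01  7.86010952e+01]
 [ 9.99999760e-01 -6.89268737e-04  7.50129461e-05  7.35258751e-01]
 [-2.66248749e-04 -2.81859722e-01  9.59455589e-01 -8.09050080e+01]
 [ 0.00000000e+00  0.00000000e+00  0.00000000e+00  1.00000000e+00]] [[343.38133951   0.         318.25196089]
 [  0.         343.38133951 239.57905037]
 [  0.           0.           1.        ]] [-3.77742915e-01  3.58441540e-01  1.35804442e+00  1.70101738e-05
  1.42521847e+00 -1.28635485e+00]
```

View pics/w1.png

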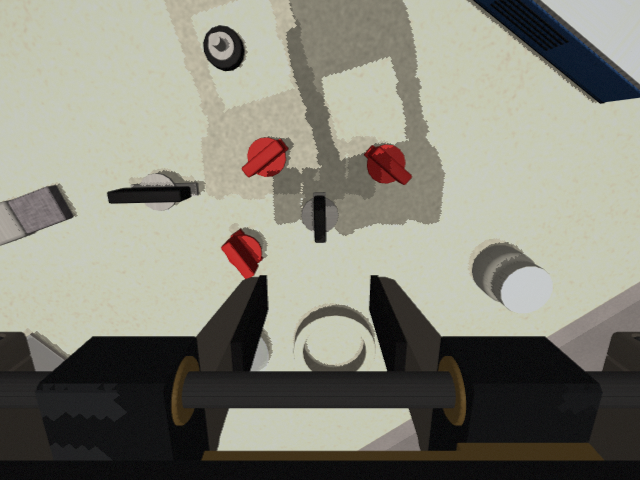

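The wrist picture shows the small black stud at about (320,218). Its wing runs vertically, square to the jaws. Next I measure it precisely.

```bash
python3 - <<'E'
from h import *
import pickle
S,f=pickle.load(open("W1.pkl","rb")); im=f["frame"]
g=im[180:260,280:360]; cv2.imwrite("pics/w1z.png",cv2.resize(g,None,fx=7,fy=7,interpolation=cv2.INTER_CUBIC))
m=(g.max(2)<45).astype(np.uint8); n,l,st,c=cv2.connectedComponentsWithStats(m); i=1+st[1:,4].argmax(); ys,xs=np.nonzero(l==i)
print(st[i],cv2.minAreaRect(np.c_[xs,ys].astype(np.float32)))
T=np.eye(4);T[:3,:3]=S["tcp_rot"];T[:3,3]=S["eef_pos"]; M=T@np.array(f["mount"]); Rc=M[:3,:3];c0=M[:3,3];K=np.array(f["camera_matrix"])
def on(u,z):
    d=Rc@np.linalg.solve(K,[*u,1]); return (c0+d*(z-c0[2])/d[2])
a=on((320,196),53);b=on((320,242),53);print(a,b,(a+b)/2,np.degrees(np.arctan2(*(a-b)[[1,0]])))
# predicted wing corners
for z in(53,23):
  for sx,sy in((22,6),(22,-6),(-22,-6),(-22,6)):
    p=np.array([641,-125.3,z])+S["tcp_rot"]@np.array([sx,sy,0]); q=K@(Rc.T@(p-c0)); print(z,(q[:2]/q[2]).round(1))
E
```

```text
[ 33  16  13  46 497] ((39.553504943847656, 38.49808883666992), (45.29255294799805, 11.920969009399414), 87.95458984375)
[ 622.35696242 -107.70914691   53.        ] [ 659.02615119 -136.25020689   53.        ] [ 640.6915568 -121.9796769   53.       ] 142.10498608947927
53 [323.7 199.6]
53 [311.3 199.6]
53 [311.6 243. ]
53 [323.5 243. ]
23 [323.3 194.8]
23 [311.9 194.8]
23 [312.1 235. ]
23 [323.1 235. ]
```

View pics/w1z.png

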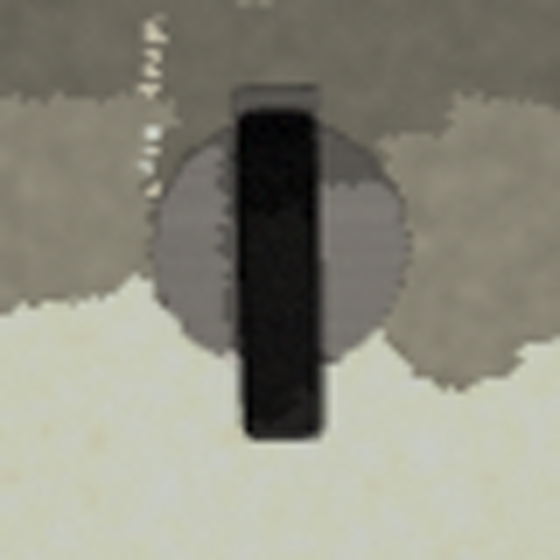

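The wrist camera puts the stud at dy = +2.4 mm. I'm applying that, descending, and closing the jaws.

>>> {"method": "apply_moves", "body": {"commands": [{"jaw":0.2,"dx":0,"dy":0.0024,"dz":0.04,"wx":0,"wy":0,"wz":0},{"jaw":0.2,"dx":0,"dy":0,"dz":0.04,"wx":0,"wy":0,"wz":0},{"jaw":0.2,"dx":0,"dy":0,"dz":0.04,"wx":0,"wy":0,"wz":0},{"jaw":0.2,"dx":0,"dy":0,"dz":0.035,"wx":0,"wy":0,"wz":0},{"jaw":0.2,"dx":0,"dy":0,"dz":0.02,"wx":0,"wy":0,"wz":0},{"jaw":0.2,"dx":0,"dy":0,"dz":0.013,"wx":0,"wy":0,"wz":0},{"jaw":0.2,"dx":0,"dy":0,"dz":0,"wx":0,"wy":0,"wz":0}]}}

```text
time_s: 4.75
eef_pos: [641.4, -123.1, 112.8]
tcp_rot: [[-0.787, 0.617, -0.003], [0.617, 0.787, 0.001], [0.003, -0.001, -1.0]]
ft_force: [-0.3, -0.7, -0.1]
gripper_width: 0.599
```

>>> {"method": "apply_moves", "body": {"commands": [{"jaw":-1,"dx":0,"dy":0,"dz":0,"wx":0,"wy":0,"wz":0},{"jaw":-1,"dx":0,"dy":0,"dz":0,"wx":0,"wy":0,"wz":0},{"jaw":-1,"dx":0,"dy":0,"dz":0,"wx":0,"wy":0,"wz":0},{"jaw":-1,"dx":0,"dy":0,"dz":0,"wx":0,"wy":0,"wz":0},{"jaw":-1,"dx":0,"dy":0,"dz":0,"wx":0,"wy":0,"wz":0},{"jaw":-1,"dx":0,"dy":0,"dz":0,"wx":0,"wy":0,"wz":0},{"jaw":-1,"dx":0,"dy":0,"dz":0,"wx":0,"wy":0,"wz":0}]}}

```text
time_s: 5.45
eef_pos: [642.5, -123.5, 115.0]
tcp_rot: [[-0.788, 0.615, 0.0], [0.615, 0.788, -0.0], [-0.0, 0.0, -1.0]]
ft_force: [-0.1, 0.7, 2.5]
gripper_width: 0.126
```

```bash
python3 - <<'E'
from h import *
f=env.grab_frame("wrist"); cv2.imwrite("pics/w2.png",f["frame"]); S=env.sense(); print(S["gripper_width"]*92,S["eef_pos"],S["ft_force"])
E
```

```text
11.717548186073259 [ 642.51174955 -123.47765204  114.96815437] [-0.33312639  0.26805193  1.66717677]
```

View pics/w2.png

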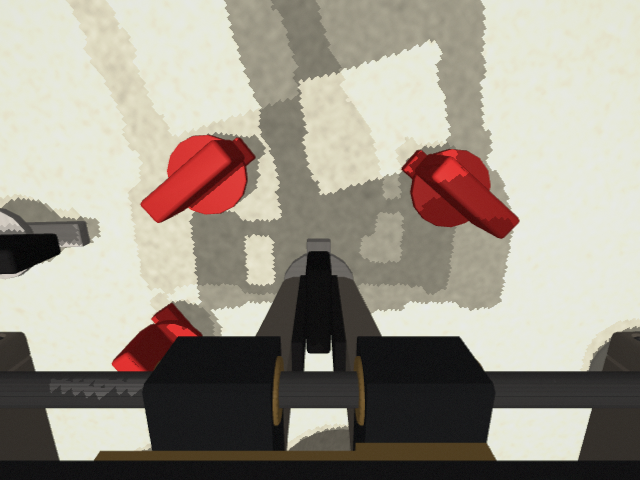

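Gripped: the opening is 11.7 mm against the 12 mm wing. Now I lift, turn to the slot axis and carry it over.

>>> {"method": "apply_moves", "body": {"commands": [{"jaw":-1,"dx":0,"dy":0,"dz":-0.02,"wx":0,"wy":0,"wz":0},{"jaw":-1,"dx":0,"dy":0,"dz":-0.04,"wx":0,"wy":0,"wz":0},{"jaw":-1,"dx":0,"dy":0,"dz":-0.04,"wx":0,"wy":0,"wz":0},{"jaw":-1,"dx":0,"dy":0,"dz":-0.03,"wx":0,"wy":0,"wz":8.2},{"jaw":-1,"dx":0,"dy":0,"dz":0,"wx":0,"wy":0,"wz":8.2},{"jaw":-1,"dx":0,"dy":0,"dz":0,"wx":0,"wy":0,"wz":8.2},{"jaw":-1,"dx":0,"dy":0,"dz":0,"wx":0,"wy":0,"wz":8.2},{"jaw":-1,"dx":0,"dy":0,"dz":0,"wx":0,"wy":0,"wz":0}]}}

```text
time_s: 6.3
eef_pos: [642.2, -123.4, 244.4]
tcp_rot: [[-0.329, 0.944, -0.001], [0.944, 0.329, 0.0], [0.0, -0.0, -1.0]]
ft_force: [-0.0, -0.1, -0.6]
gripper_width: 0.128
```

>>> {"method": "apply_moves", "body": {"commands": [{"jaw":-1,"dx":0.0421,"dy":0.0152,"dz":0,"wx":0,"wy":0,"wz":0},{"jaw":-1,"dx":0.0421,"dy":0.0152,"dz":0,"wx":0,"wy":0,"wz":0},{"jaw":-1,"dx":0.0421,"dy":0.0152,"dz":0,"wx":0,"wy":0,"wz":0},{"jaw":-1,"dx":0.0421,"dy":0.0152,"dz":0,"wx":0,"wy":0,"wz":0},{"jaw":-1,"dx":0.0421,"dy":0.0152,"dz":0,"wx":0,"wy":0,"wz":0},{"jaw":-1,"dx":0.0421,"dy":0.0152,"dz":0,"wx":0,"wy":0,"wz":0},{"jaw":-1,"dx":0.0421,"dy":0.0152,"dz":0,"wx":0,"wy":0,"wz":0},{"jaw":-1,"dx":0.0421,"dy":0.0152,"dz":0,"wx":0,"wy":0,"wz":0}]}}

```text
time_s: 7.1
eef_pos: [645.9, 236.5, 244.4]
tcp_rot: [[-0.333, 0.943, -0.0], [0.943, 0.333, -0.0], [-0.0, -0.0, -1.0]]
ft_force: [-0.3, -0.4, -1.0]
gripper_width: 0.13
```

>>> {"method": "apply_moves", "body": {"commands": [{"jaw":-1,"dx":0,"dy":0,"dz":0,"wx":0,"wy":0,"wz":0},{"jaw":-1,"dx":0,"dy":0,"dz":0,"wx":0,"wy":0,"wz":0}]}}

```text
time_s: 7.3
eef_pos: [645.9, 235.4, 244.2]
tcp_rot: [[-0.334, 0.943, -0.001], [0.943, 0.334, -0.001], [-0.0, -0.001, -1.0]]
ft_force: [0.4, 0.2, -1.0]
gripper_width: 0.127
```

```bash
python3 - <<'E'
from h import *
S=env.sense(); R=S["tcp_rot"]; print(S["gripper_width"]*92,S["eef_pos"],np.degrees(np.arctan2(R[1,0],R[0,0])),S["qpos"])
w=env.grab_frame("wrist"); 
cv2.imwrite("pics/w3.png",w["frame"])
s=env.grab_frame("scene");d=env.grab_frame("side")
cv2.imwrite("pics/s3.png",np.hstack([cv2.resize(s["frame"][180:380,380:580],(400,400)),cv2.resize(d["frame"][100:260,225:385],(400,400))]))
T=np.eye(4);T[:3,:3]=R;T[:3,3]=S["eef_pos"]; M=T@np.array(w["mount"]); Rc=M[:3,:3];c0=M[:3,3];K=np.array(w["camera_matrix"])
a=np.radians(109.2); ux=np.array([np.cos(a),np.sin(a),0]); uy=np.array([-ux[1],ux[0],0])
for sx,sy in((28,13),(28,-13),(-28,-13),(-28,13)):
    p=np.array([646.8,235,66])+sx*ux+sy*uy; q=K@(Rc.T@(p-c0)); print("pred slot corner",(q[:2]/q[2]).round(1))
E
```

```text
11.659910458697478 [645.86297823 235.41599797 244.20096664] 109.50385293020155 [ 1.74412469e-01  4.88750169e-01  1.30307952e+00 -5.77595776e-04
  1.35049112e+00 -1.65867379e-01]
pred slot corner [301.  209.1]
pred slot corner [335.  209.3]
pred slot corner [333.7 277.1]
pred slot corner [301.7 277. ]
```

View pics/w3.png

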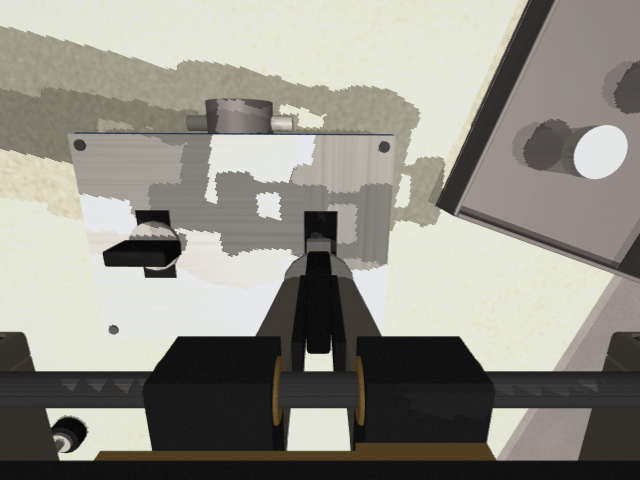

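View pics/s3.png

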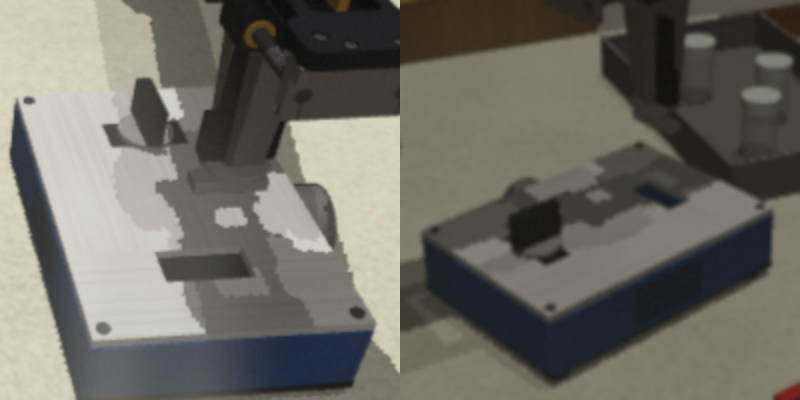

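The slot is visible in the wrist view at cols 304–338, top edge at row 211. That is about 2 mm off the prediction, so I correct by a compromise, lower to 10 mm above the cover and check again.

>>> {"method": "apply_moves", "body": {"commands": [{"jaw":-1,"dx":-0.0015,"dy":0.0018,"dz":0.02,"wx":0,"wy":0,"wz":0},{"jaw":-1,"dx":0,"dy":0,"dz":0.02,"wx":0,"wy":0,"wz":0},{"jaw":-1,"dx":0,"dy":0,"dz":0.013,"wx":0,"wy":0,"wz":0},{"jaw":-1,"dx":0,"dy":0,"dz":0,"wx":0,"wy":0,"wz":0},{"jaw":-1,"dx":0,"dy":0,"dz":0,"wx":0,"wy":0,"wz":0}]}}

```text
time_s: 7.95
eef_pos: [648.7, 233.2, 192.1]
tcp_rot: [[-0.329, 0.944, 0.0], [0.944, 0.329, 0.0], [-0.0, 0.0, -1.0]]
ft_force: [0.2, -0.9, -0.2]
gripper_width: 0.131
```

```bash
cat > look.py <<'E'
from h import *
import sys
n=sys.argv[1]
S=env.sense(); R=S["tcp_rot"]; print(S["time_s"],S["gripper_width"]*92,S["eef_pos"],np.degrees(np.arctan2(R[1,0],R[0,0])),S["ft_force"])
w=env.grab_frame("wrist")["frame"];s=env.grab_frame("scene")["frame"];d=env.grab_frame("side")["frame"]
z=lambda im,x,y,ww,hh:cv2.resize(im[y:y+hh,x:x+ww],(400,300),interpolation=cv2.INTER_CUBIC)
cv2.imwrite(f"pics/{n}.png",np.vstack([np.hstack([z(w,240,190,160,120),z(s,420,250,120,90)]),np.hstack([z(d,270,130,120,90),z(s,380,190,200,150)])]))
E
python3 look.py c1
```

```text
7.95 12.020990265834604 [648.69068494 233.22100118 192.08976726] 109.20436252015496 [ 0.18124509 -0.90434036 -0.15324837]
```

View pics/c1.png

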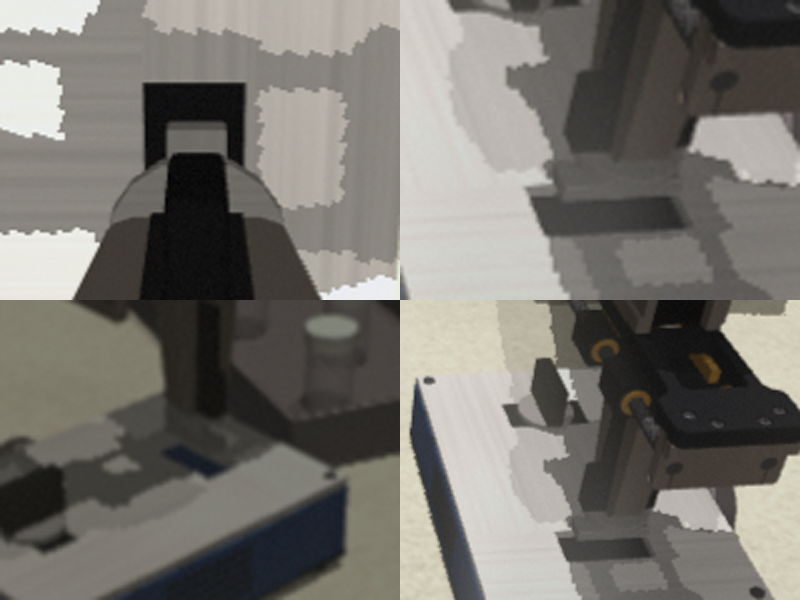

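```bash
python3 - <<'E'
from h import *
S=env.sense(); w=env.grab_frame("wrist"); M=np.array(w["mount"]);K=np.array(w["camera_matrix"])
tz=S["eef_pos"][2]
def at(u,z): # tool coords at world height z (tool straight down)
    d=M[:3,:3]@np.linalg.solve(K,[*u,1]); c=M[:3,3]; return (c+d*((tz-z)-c[2])/d[2])[:2].round(1)
px=lambda p:(240+p[0]/2.5-.3,190+p[1]/2.5-.3)
print("slot end L,R",at(px((144,84)),66),at(px((245,84)),66))
zf=tz-115
print("foot end L,R (top edge of bar)",at(px((167,124)),zf+8),at(px((227,124)),zf+8))
E
```

```text
slot end L,R [ 28.6 -11.9] [28.6 13.3]
foot end L,R (top edge of bar) [24.2 -5.5] [24.2  8.2]
```

The foot bar is centred in the slot to within about 1.6 mm. Pushing in now.

>>> {"method": "apply_moves", "body": {"commands": [{"jaw":-1,"dx":-0.001,"dy":-0.0003,"dz":0.008,"wx":0,"wy":0,"wz":0},{"jaw":-1,"dx":0,"dy":0,"dz":0.008,"wx":0,"wy":0,"wz":0},{"jaw":-1,"dx":0,"dy":0,"dz":0.006,"wx":0,"wy":0,"wz":0},{"jaw":-1,"dx":0,"dy":0,"dz":0.004,"wx":0,"wy":0,"wz":0},{"jaw":-1,"dx":0,"dy":0,"dz":0.002,"wx":0,"wy":0,"wz":0},{"jaw":-1,"dx":0,"dy":0,"dz":0,"wx":0,"wy":0,"wz":0},{"jaw":-1,"dx":0,"dy":0,"dz":0,"wx":0,"wy":0,"wz":0}]}}

```text
time_s: 8.85
eef_pos: [648.6, 232.8, 163.9]
tcp_rot: [[-0.33, 0.944, 0.001], [0.944, 0.33, 0.0], [-0.0, 0.001, -1.0]]
ft_force: [0.1, 1.1, -0.1]
gripper_width: 0.131
```

>>> {"method": "apply_moves", "body": {"commands": [{"jaw":-1,"dx":0,"dy":0,"dz":0.001,"wx":0,"wy":0,"wz":0},{"jaw":-1,"dx":0,"dy":0,"dz":0.0005,"wx":0,"wy":0,"wz":0},{"jaw":-1,"dx":0,"dy":0,"dz":0,"wx":0,"wy":0,"wz":0},{"jaw":-1,"dx":0,"dy":0,"dz":0,"wx":0,"wy":0,"wz":0}]}}

```text
time_s: 9.25
eef_pos: [648.8, 232.8, 163.0]
tcp_rot: [[-0.329, 0.944, 0.001], [0.944, 0.329, 0.0], [-0.0, 0.001, -1.0]]
ft_force: [-0.8, -0.8, 3.9]
gripper_width: 0.128
```

```bash
python3 look.py c2
```

```text
9.25 11.77611521019843 [648.78846213 232.80443064 162.96580247] 109.23800940723001 [-0.82471771 -0.77088361  3.94132993]
```

View pics/c2.png

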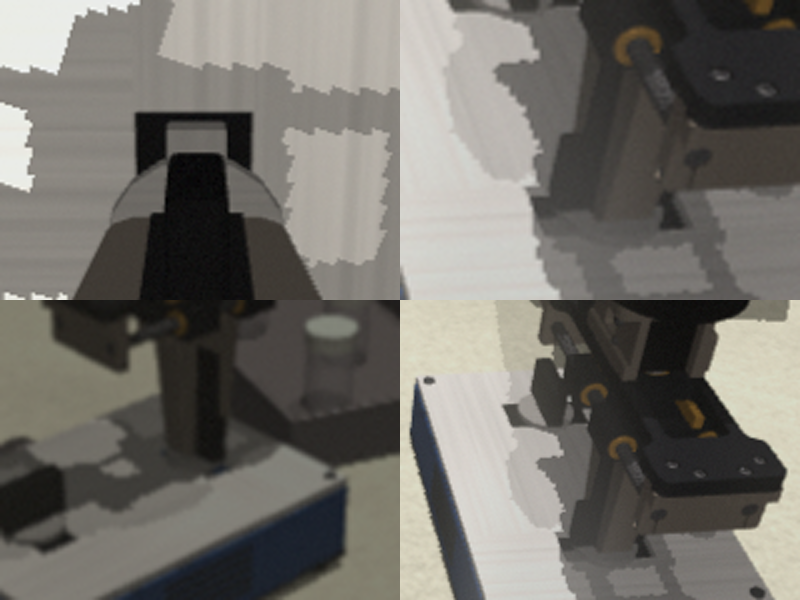

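Seated: z is 163.0 as predicted and the contact force is about 4 N. Giving the quarter turn.

>>> {"method": "apply_moves", "body": {"commands": [{"jaw":-1,"dx":0,"dy":0,"dz":0,"wx":0,"wy":0,"wz":7.5},{"jaw":-1,"dx":0,"dy":0,"dz":0,"wx":0,"wy":0,"wz":7.5},{"jaw":-1,"dx":0,"dy":0,"dz":0,"wx":0,"wy":0,"wz":7.5},{"jaw":-1,"dx":0,"dy":0,"dz":0,"wx":0,"wy":0,"wz":7.5},{"jaw":-1,"dx":0,"dy":0,"dz":0,"wx":0,"wy":0,"wz":7.5},{"jaw":-1,"dx":0,"dy":0,"dz":0,"wx":0,"wy":0,"wz":7.5}]}}

```text
time_s: 10.0
eef_pos: [649.0, 233.0, 163.0]
tcp_rot: [[0.439, 0.898, 0.002], [0.898, -0.439, 0.001], [0.001, 0.001, -1.0]]
ft_force: [-0.2, 0.5, 3.9]
gripper_width: 0.128
```

>>> {"method": "apply_moves", "body": {"commands": [{"jaw":-1,"dx":0,"dy":0,"dz":0,"wx":0,"wy":0,"wz":7.5},{"jaw":-1,"dx":0,"dy":0,"dz":0,"wx":0,"wy":0,"wz":7.5},{"jaw":-1,"dx":0,"dy":0,"dz":0,"wx":0,"wy":0,"wz":7.5},{"jaw":-1,"dx":0,"dy":0,"dz":0,"wx":0,"wy":0,"wz":7.5},{"jaw":-1,"dx":0,"dy":0,"dz":0,"wx":0,"wy":0,"wz":7.5},{"jaw":-1,"dx":0,"dy":0,"dz":0,"wx":0,"wy":0,"wz":7.5},{"jaw":-1,"dx":0,"dy":0,"dz":0,"wx":0,"wy":0,"wz":0}]}}

```text
time_s: 10.7
eef_pos: [649.0, 233.0, 163.0]
tcp_rot: [[0.944, 0.329, 0.002], [0.329, -0.944, 0.001], [0.002, 0.0, -1.0]]
ft_force: [0.5, 0.5, 4.9]
gripper_width: 0.127
```

```bash
python3 look.py c3
```

```text
10.7 11.668122356542826 [649.02080036 233.01587466 162.97988677] 19.216153404780833 [0.51090336 0.48336864 4.92313438]
```

View pics/c3.png

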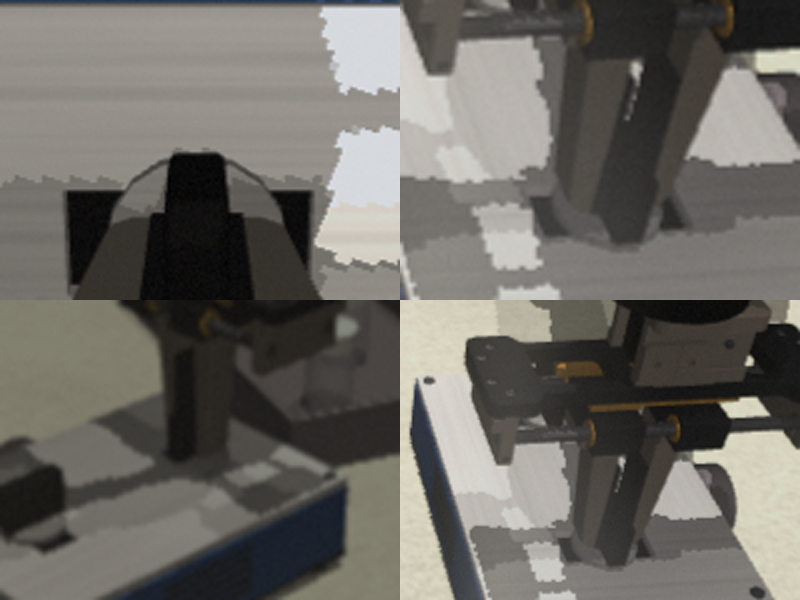

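The wing now stands across the slot with the collar down on the cover. Opening the jaws and backing off upward.

>>> {"method": "apply_moves", "body": {"commands": [{"jaw":0,"dx":0,"dy":0,"dz":0,"wx":0,"wy":0,"wz":0},{"jaw":0,"dx":0,"dy":0,"dz":0,"wx":0,"wy":0,"wz":0},{"jaw":0,"dx":0,"dy":0,"dz":0,"wx":0,"wy":0,"wz":0},{"jaw":0,"dx":0,"dy":0,"dz":0,"wx":0,"wy":0,"wz":0},{"jaw":0,"dx":0,"dy":0,"dz":-0.02,"wx":0,"wy":0,"wz":0},{"jaw":0,"dx":0,"dy":0,"dz":-0.04,"wx":0,"wy":0,"wz":0},{"jaw":0,"dx":0,"dy":0,"dz":-0.04,"wx":0,"wy":0,"wz":0},{"jaw":0,"dx":0,"dy":0,"dz":-0.04,"wx":0,"wy":0,"wz":0}]}}

```text
time_s: 11.65
eef_pos: [648.2, 232.7, 303.3]
tcp_rot: [[0.944, 0.33, -0.001], [0.33, -0.944, -0.0], [-0.001, -0.0, -1.0]]
ft_force: [0.5, 0.6, 0.4]
gripper_width: 0.501
```

>>> {"method": "apply_moves", "body": {"commands": [{"jaw":0,"dx":-0.04,"dy":0,"dz":-0.02,"wx":0,"wy":0,"wz":0},{"jaw":0,"dx":-0.04,"dy":0,"dz":0,"wx":0,"wy":0,"wz":0},{"jaw":0,"dx":-0.04,"dy":0,"dz":0,"wx":0,"wy":0,"wz":0},{"jaw":0,"dx":0,"dy":0,"dz":0,"wx":0,"wy":0,"wz":0},{"jaw":0,"dx":0,"dy":0,"dz":0,"wx":0,"wy":0,"wz":0}]}}

```text
time_s: 12.15
eef_pos: [534.8, 193.2, 322.2]
tcp_rot: [[0.944, 0.33, 0.0], [0.33, -0.944, 0.0], [0.0, 0.0, -1.0]]
ft_force: [0.6, 0.4, -0.1]
gripper_width: 0.502
```

```bash
python3 look.py c4; python3 - <<'E'
from h import *
w=env.grab_frame("wrist")["frame"]; cv2.imwrite("pics/w4.png",w)
s=env.grab_frame("scene"); d=env.grab_frame("side")
for n,f in(("scene",s),("side",d)):
    print(n,proj(f,[646.8,235,48]).round(1),[ (x["pixel"],x["conf"]) for x in env.landmark_of(n,"stud")])
E
```

```text
12.15 46.17939075926131 [534.84445542 193.16936437 322.22705128] 19.24219211509924 [ 0.56556645  0.35144261 -0.06837015]
scene [480.2 321.5] [([277.6, 168.9], 0.93), ([323.1, 480.0], 0.91), ([259.9, 239.1], 0.83), ([308.8, 279.4], 0.68), ([308.9, 461.0], 0.57)]
side [328.1 184.1] [([354.8, 428.1], 0.91), ([185.3, 329.1], 0.84), ([279.6, 384.1], 0.75), ([328.7, 363.8], 0.62)]
```

View pics/c4.png

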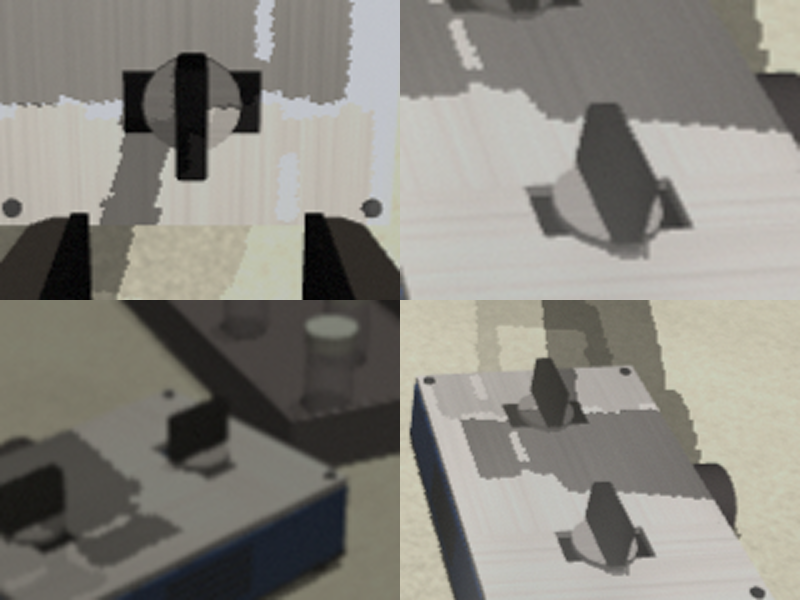

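View pics/w4.png

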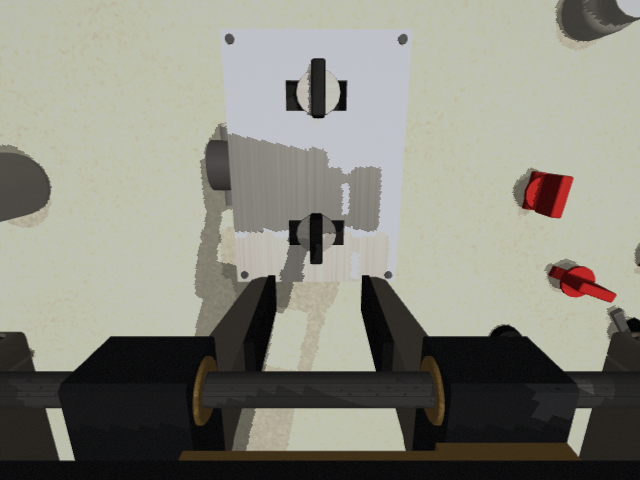

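The stud sits flush with its wing across the slot, matching the fitted one, and the landmark is within 2 px of the expected seated point. Handing in.

```bash
python3 -c "
from bench import env
print(env.hand_in())"
```

```text
the job is handed in; nothing more can be done
None
```

The loose black stud is fitted and locked in the empty slot, and the job is handed in at about 12 s on the robot's clock; `hand_in` gave no verdict. I gripped the stud by its wing, lined its foot bar up with the slot and pushed it in. The collar met the cover at the expected height with about 4 N. I then gave it a quarter turn, let go and backed off upward.

**Last checks:**
- The views after release show the stud upright, with its collar flush and its wing across the slot like the fitted one. The tool stood at 19.2° against the slot's 109.2°, so square to within a degree.
- The detected stud origin was within 2 px of the expected seated point in both the scene and side views.
- The gripper was open and well clear, with no force beyond noise.
- The arm never went near the large stud or the red look-alikes. I did not re-measure their positions at the end.

**Disagreement:** the wrist camera and the fixed cameras differed by about 2 mm on the slot position. I used a compromise, which was well within the slot's roughly 6 mm play.

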